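Pack the field service kit

ROBOT

A 6-joint arm with a two-finger parallel gripper is mounted at the origin on a cart in front of the work surface, level with it; the furniture and walls round the work are solid. World frame = base frame: x ahead of the robot, y to its left, z up, the work surface at z = 0. Lengths are in m, angles in rad, forces in N, time in s.
With the tool pointing down it reaches from about 0.275 to 0.975 m from the base axis. Payload 8.4 kg.
Tool frame: the origin (TCP) lies at the centre of the arm's flange, where the gripper is bolted on; the fingertips stand 190 mm ahead of it and the grasp point (between the pads) lies 171 mm ahead of it; z points along the fingers, y is the line along which they close (so a half turn about z gives the same grasp; the last joint's range is limited). The gripper opens to 92 mm and grips with 3 to 60 N. Pads are 20 mm wide; open, the fingers measure 128 mm over their backs; the gripper's body (75 mm by 189 mm) begins 69 mm behind the grasp point.
Start: joints at [1.158, 0.353, 1.633, -0, 1.155, -0.002], TCP at [0.25, 0.573, 0.405] pointing down, gripper open.
Joint ranges: [-2.63, 2.63], [-0.92, 2.1], [0.06, 2.66], [-1.3, 4.44], [0, 2.69], [-3.02, 3.02]. Speed limits (rad/s): [2.22, 2.22, 2.79, 3.14, 3.14, 3.14].

INTERFACE

Orientations are given as a unit quaternion [w, x, y, z].
In Python, from cell import ctrl gives the robot as it stands.
- The arm moves only by the shell command python3 inch.py 'ROWS' [OPENING] [FORCE]. ROWS is a JSON object whose key "increments" holds a list of rows, 1 to 8 of them, each of 6 numbers: dx, dy, dz in parts of the range, where 1.0 means 1 m, then a rotation vector rx, ry, rz in normalised numbers (1 is 2 rad); each row is the pose to reach, as a shift and turn from the pose commanded when the command began, along the tool's axes at that moment; what a row does not reach only later rows make up. A row lasts 1/12 s, in which the tool goes at most 0.0417 m and 0.125 rad, less where a joint would pass 70% of its speed; a pose out of reach is approached as far as the arm can. OPENING is the opening from 0.0 (shut) to 1.0 (fully open), set as the command begins (- or left out keeps the last). The fingers move at their own pace and stop on an object; FORCE is the grip in N (left out, the last holds). Time passes only in rows, so rows that do not move let the fingers close. It prints the time, the measured TCP pose, the force, the opening and the grip force at its end. No shift or turn number may pass 1 either way. Input that does not fit is refused with a message, and nothing moves.
- ctrl.get_state(): the state, without advancing time (a new reading comes with each control period).
- ctrl.capture(name): name is "side" or "top"; returns the picture (420x560x3 uint8, red, green, blue); there is no depth.
- ctrl.camera_info(name): a dict with "mtx" (3x3 intrinsics, pixels), "k1" (the pictures are not rectified: a ray, as slopes to the right and down, at radius r is drawn at 1 + k1 r^2 times it, then the intrinsics apply), "R" (3x3) and "t" (3): a world point X has camera coordinates R X + t. Camera axes: x right, y down, z forward; pixel columns grow to the right and rows downward; lengths in m; the calibration is good to about 2 mm. A picture is of the moment at which its call begins. camera_info takes no time and is no camera call.
- ctrl.sign_off(): hands the job in; it is judged then, once.
The state is a dict: "t": time; "joints": joint angles; "joint_velocities": joint speeds; "joint_torque": joint torques, N m; "eef_pos": TCP position; "tcp_rot": TCP orientation; "wrist_force": force on the tool from outside, world axes, zero at the start; "wrist_torque": the same for the moment, N m; "grip_width": opening from 0.0 (shut) to 1.0 (fully open); "finger_force": force on a finger pad.
Only numpy, scipy, OpenCV 4.12 (cv2) and the standard library are available. Lean on these libraries where they do the work, as an engineer would, in place of code of your own. Each camera call takes 0.05 s, during which the arm holds its last target. There are 200 camera calls.

TASK

Pack the field service kit: put the shorter screwdriver, the roll of electrical tape, the programmer dongle and the small serial adapter into the flat fitted case, each lying flat in the pocket cut to its outline, then set the cover over the case so that it sits fully down all round. Leave the longer screwdriver, the solder spool and the relay board where they lie; they do not belong in the kit.

Things in the scene. Friction and masses are not known exactly. Their poses are not given: they have to be found in the camera images.
- case: Flat open case, fixed. Sizes in mm. Origin: centre of underside; x across, y along. Base plate 165 (x) x 248 (y) x 4; on it a block 139 x 222 up to z 8, then a dark layer 133 x 216 up to z 14 with four pockets 6 deep (pale floor at z 8), about 7 mm play round each part. Pocket centres are given with the parts, in the case's frame. Parts stand proud of the dark layer: fingers can stay above it.
- cover: Loose grey hood, 155 (x) x 238 (y) x 34 mm high, open below, walls 3, 0.22 kg; origin at the centre of its lower edge plane. On top a black bar handle along y, 14 wide (x), 94 long, z 50 to 60, with room for fingertips down to z 34. Fitted, it drops over the case's block (5 mm play) and stands on the base plate's rim: origin 4 above the case's origin, y along the case's y, either way round.
- driver_short: Short screwdriver, 128 mm long along its y, lying, 30 g. Handle 22 wide, 23 high from y +10 to +64 (grip here), thin shaft to y -64. Origin: middle of its length, underside. Its pocket is the long narrow one, 36 (x) x 142 (y), centre (-40, -30) in the case's frame, either way round.
- driver_long: Longer screwdriver of the same make, 158 mm long, 22 wide, 23 high, axes as for the short one. Not part of the kit.
- tape: Roll of black electrical tape lying flat, about 52 mm diameter, 19 high, 50 g; origin at the centre of its underside. Its pocket is the round one, 67 diameter, centre (26, 67.5) in the case's frame.
- spool: Solder spool standing on its flange, 54 mm diameter, 38 high; origin at the centre of its underside. Not part of the kit; too tall for the cover.
- programmer: Black programmer dongle, 71 mm long along its y, 45 g; origin: centre of underside. Thick body 28 wide (x), 12 high from y -35 to +3 (grip it across x), thinner part 20 wide, 6 high from there to y +34. Its pocket is the middle-sized rectangle, 42 (x) x 85 (y), centre (26, -45) in the case's frame, either way round.
- adapter: Small beige nine-pin serial adapter, 26 (x) x 34 (y) x 14 mm high, 30 g; origin: centre of underside. Solid block from x -7 to +13, thin plug toward -x. Grip across y, or the block across x. Its pocket is the small rectangle, 40 (x) x 48 (y), centre (-40, 77) in the case's frame, either way round.
- relay_module: Small green relay circuit board with blue relay, 38 by 58 by 23 mm high; origin at the centre of its underside. Not part of the kit.

How it is judged:
On the way, in this order (a step that is already met when the one before it is completed fails the run):
1. all four kit parts lie in their own pockets while the cover is still off the case (x of driver_short in the frame of case between -0.056 and -0.024 m and y of driver_short in the frame of case between -0.046 and -0.014 m and z of driver_short in the frame of case between 0.004 and 0.012 m and x of adapter in the frame of case between -0.056 and -0.024 m and y of adapter in the frame of case between 0.061 and 0.093 m and z of adapter in the frame of case between 0.004 and 0.012 m and x of tape in the frame of case between 0.01 and 0.042 m and y of tape in the frame of case between 0.0515 and 0.0835 m and z of tape in the frame of case between 0.004 and 0.012 m and x of programmer in the frame of case between 0.01 and 0.042 m and y of programmer in the frame of case between -0.061 and -0.029 m and z of programmer in the frame of case between 0.004 and 0.012 m and angle between the y axis of each of driver_short, programmer and the y axis of case, either way round below 0.35 rad and horizontal distance between cover and case above 0.1 m), for 0.2 s.
2. the cover sits fully down over the case (z of cover in the frame of case between 0.001 and 0.007 m and horizontal distance between cover and case below 0.011 m and angle between the y axis of cover and the y axis of case, either way round below 0.1 rad and angle between cover's own z axis and vertical below 0.04 rad), for 0.2 s.
At the end, for the whole second after the job is handed in: The four kit parts lie on the floors of their own pockets (within 16 mm of centre, 4 mm in height, long ones along the pocket), the cover stands level on the rim (within 3 mm in height, 11 mm of centre), all at rest; long screwdriver, spool and relay board within 40 mm of their start (all of step 2 and x of driver_short in the frame of case between -0.056 and -0.024 m and y of driver_short in the frame of case between -0.046 and -0.014 m and z of driver_short in the frame of case between 0.004 and 0.012 m and x of adapter in the frame of case between -0.056 and -0.024 m and y of adapter in the frame of case between 0.061 and 0.093 m and z of adapter in the frame of case between 0.004 and 0.012 m and x of tape in the frame of case between 0.01 and 0.042 m and y of tape in the frame of case between 0.0515 and 0.0835 m and z of tape in the frame of case between 0.004 and 0.012 m and x of programmer in the frame of case between 0.01 and 0.042 m and y of programmer in the frame of case between -0.061 and -0.029 m and z of programmer in the frame of case between 0.004 and 0.012 m and angle between the y axis of each of driver_short, programmer and the y axis of case, either way round below 0.35 rad and linear speed of each of driver_short, adapter, tape, programmer, cover below 0.02 m/s and distance of each of driver_long, spool, relay_module from where it was at the start of the episode below 0.04 m); the robot touches nothing.
It fails at once if the longer screwdriver is moved more than 40 mm (distance of driver_long from where it was at the start of the episode above 0.04 m).
It fails at once if the solder spool is moved more than 40 mm (distance of spool from where it was at the start of the episode above 0.04 m).
It fails at once if the relay board is moved more than 40 mm (distance of relay_module from where it was at the start of the episode above 0.04 m).
It also fails if it takes over 115 s, if anything falls off the work surface, if the arm or the gripper's body presses on something with over 40 N, if the wrist force passes 120 N, or if a joint passes its speed limit or range.

## Working session

There is one attempt and no reset: what is moved stays moved. The work goes in short steps, Python scripts to look and compute and a shell command to move; the robot and the scene stay as the last step left them, time stands still between calls to the robot, and variables do not carry over. Pictures are saved under pics/ and viewed, at most 14 in all, crops included, and the job is handed in when it is done.

```bash
ls; mkdir -p pics
python3 - <<'E'
from cell import ctrl
import cv2
for n in("top","side"):
    im=ctrl.capture(n); cv2.imwrite(f"pics/{n}0.png",im[:,:,::-1])
    i=ctrl.camera_info(n); print(n,i)
print(ctrl.get_state())
E
```

```text
cell.py
inch.py
pics
top {'mtx': array([[386.25789004,   0.        , 288.42657382],
       [  0.        , 386.25789004, 210.76538543],
       [  0.        ,   0.        ,   1.        ]]), 'k1': 0.02570367438421944, 'R': array([[ 0.07818671, -0.99693327, -0.00329966],
       [-0.97533588, -0.07580676, -0.20729992],
       [ 0.20641405,  0.01942637, -0.97827187]]), 't': array([-0.02010065,  0.51314476,  1.04369737])}
side {'mtx': array([[491.97621455,   0.        , 274.08030237],
       [  0.        , 491.97621455, 206.33746036],
       [  0.        ,   0.        ,   1.        ]]), 'k1': -0.04761380814030021, 'R': array([[ 0.63557798,  0.77198974,  0.00851294],
       [ 0.63922095, -0.52002218, -0.56654524],
       [-0.43294019,  0.36552533, -0.82398667]]), 't': array([-0.31408195, -0.32143254,  1.46285387])}
{'t': 0.1, 'joints': array([ 1.15758817e+00,  3.53568890e-01,  1.63402510e+00,  6.39760450e-06,
        1.15521352e+00, -2.38866574e-03]), 'joint_velocities': array([-0.00092996, -0.00041396, -0.00021434,  0.00058376, -0.00017624,
       -0.00015384]), 'joint_torque': array([-1.02735808e-03, -5.94903052e+01, -3.34930086e+01,  6.99212495e-02,
        1.83952233e-02, -3.50931214e-05]), 'eef_pos': array([0.24951272, 0.57281611, 0.40405971]), 'tcp_rot': array([-1.28179571e-04,  2.03969539e-01,  9.78977047e-01, -5.93760056e-04]), 'wrist_force': array([-0.74916089,  0.5520437 ,  0.84070407]), 'wrist_torque': array([-0.01859619,  0.01930313, -0.02703689]), 'finger_force': 0.0, 'grip_width': 0.9999269877108594}
```

View pics/top0.png

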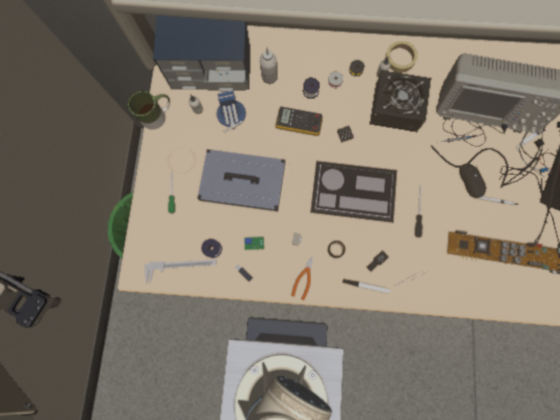

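View pics/side0.png

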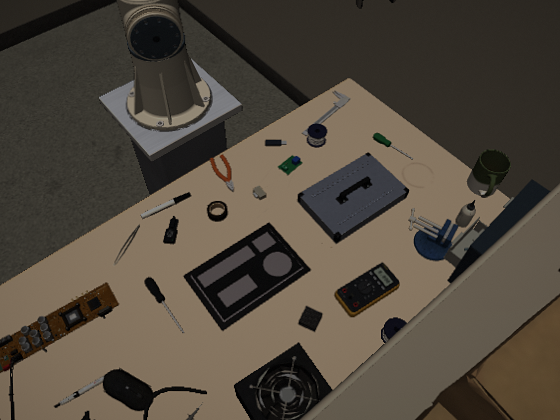

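The top view shows the cover at about (242,180), case (354,191), tape (337,249), adapter (296,239), relay board (254,243) and spool (211,247). The screwdrivers are at (171,190) in green and (419,215) in black. The dongle candidates are (377,261) and (245,273). I'll enlarge it to measure.

Run:
```python
import cv2
im=cv2.imread("pics/top0.png")
cv2.imwrite("pics/c1.png",cv2.resize(im[140:290,295:445],None,fx=4,fy=4,interpolation=cv2.INTER_CUBIC))
cv2.imwrite("pics/c2.png",cv2.resize(im[140:290,145:315],None,fx=4,fy=4,interpolation=cv2.INTER_CUBIC))
s=cv2.imread("pics/side0.png")
cv2.imwrite("pics/c3.png",cv2.resize(s[170:340,130:330],None,fx=3.5,fy=3.5,interpolation=cv2.INTER_CUBIC))
```

```text
(no output)
```

View pics/c1.png

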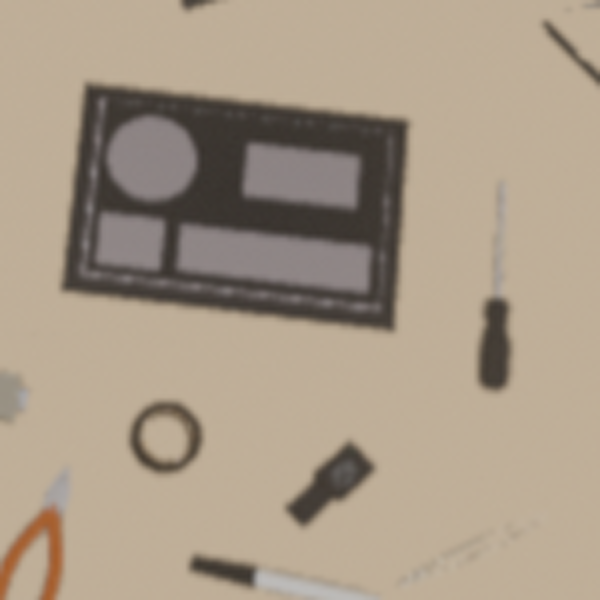

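View pics/c2.png

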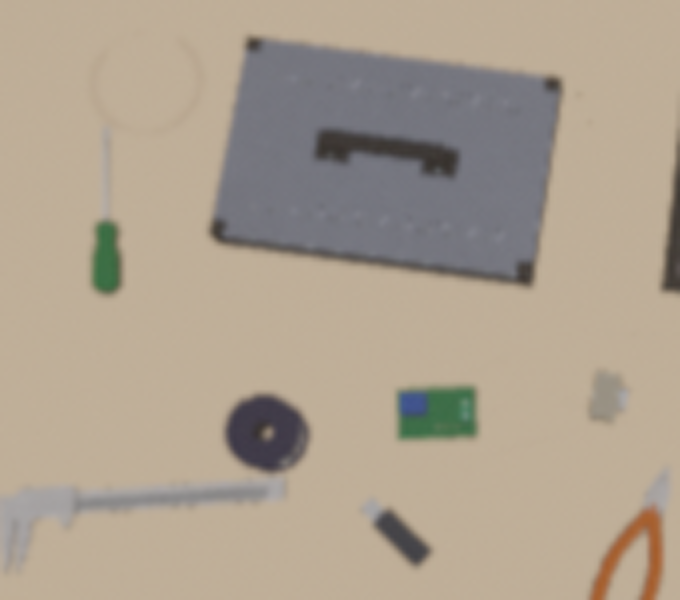

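View pics/c3.png

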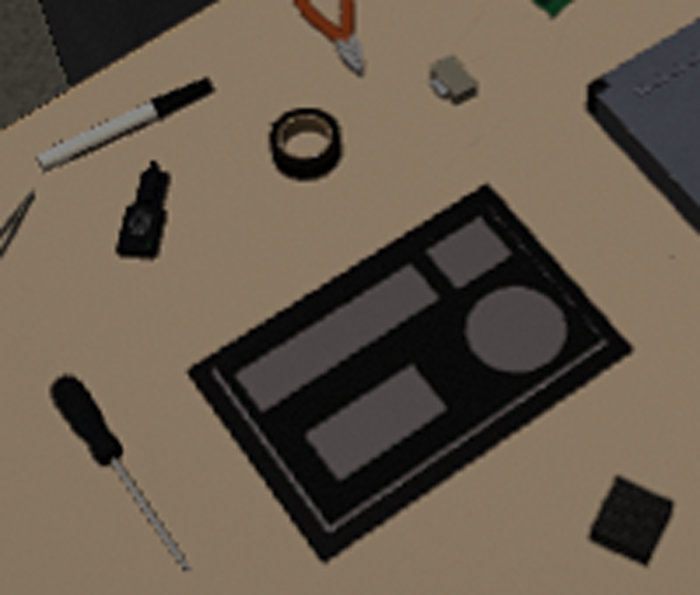

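c1 shows the case corners at (88,84), (408,121), (393,329) and (63,290). Case +y points left and +x points up. c2 shows the cover with its handle at (318..458, ~140), the short green driver at (106,130)–(107,293), and the adapter at (607,396) with its silver plug to the right. c3 agrees with these from the side.

```bash
cat > h.py <<'E'
import numpy as np, cv2
from scipy.optimize import brentq
from scipy.spatial.transform import Rotation as Ro
from cell import ctrl
INF={n:ctrl.camera_info(n) for n in("top","side")}
def ray(n,p):
    i=INF[n]; q=np.linalg.inv(i["mtx"])@[p[0],p[1],1]; rd=np.hypot(*q[:2])
    r=brentq(lambda r:r*(1+i["k1"]*r*r)-rd,0,2); q[:2]*=r/max(rd,1e-9)
    return -i["R"].T@i["t"], i["R"].T@q
def pt(n,p,z):
    c,d=ray(n,p); return (c+d*(z-c[2])/d[2])
def px(n,X):
    i=INF[n]; c=i["R"]@np.asarray(X,float)+i["t"]; s=c[:2]/c[2]; s*=1+i["k1"]*(s@s)
    return i["mtx"][:2,:2]@s+i["mtx"][:2,2]
def C(name,p):
    ox,oy,f={"c1":(295,140,4),"c2":(145,140,4),"c3":(130,170,3.5)}[name]
    return ((p[0]+.5)/f-.5+ox,(p[1]+.5)/f-.5+oy)
def go(x,y,z,yaw=None):
    """shift in tool axes to bring the grasp point to x,y,z, tool y at yaw deg (mod 180)"""
    s=ctrl.get_state(); w=s["tcp_rot"]; R=Ro.from_quat([w[1],w[2],w[3],w[0]])
    d=R.inv().apply(np.array([x,y,z+.171])-s["eef_pos"]); ty=R.apply([0,1,0]); cur=np.degrees(np.arctan2(ty[1],ty[0]))
    out=[d.round(4)]
    if yaw is not None:
        t=(yaw-cur+90)%180-90; out.append(("rz",round(-np.radians(t),3),"alt",round(-np.radians(t-np.sign(t)*180),3)))
    print("yaw",cur.round(1),"j6",s["joints"][5].round(2),"d",*out)
E
python3 - <<'E'
from h import *
def show(k,n,c,ps,z):
    P=[pt(n,C(c,p),z) for p in ps]; print(k,n,*[tuple((1000*q[:2]).round(1)) for q in P]); return P
for n,c,ps in(("top","c1",[(88,84),(408,121),(393,329),(63,290)]),("side","c3",[(632,349),(325,561),(190,372),(487,185)])):
    P=show("case",n,c,ps,.004); m=np.mean(P,0); print(" centre",m,"yaw y",np.degrees(np.arctan2(*((P[0]-P[1]+P[3]-P[2])[[1,0]]))),[np.linalg.norm(P[i]-P[i-1]).round(4) for i in range(4)])
show("pockets","top","c1",[(152,158),(130,241),(274,258),(302,176)],.008)
show("tape","top","c1",[(166,437)],.019);show("tape","side","c3",[(306,140)],.019)
P=show("prog thick,thin","top","c1",[(362,455),(296,516)],.01);print(np.linalg.norm(P[0]-P[1]))
P=show("prog thick,thin","side","c3",[(140,246),(155,168)],.01);print(np.linalg.norm(P[0]-P[1]))
P=show("green","top","c2",[(106,130),(107,293)],.012);print(np.linalg.norm(P[0]-P[1]))
P=show("black","top","c1",[(502,180),(493,390)],.012);print(np.linalg.norm(P[0]-P[1]))
show("adapter edges","top","c2",[(590,396),(628,396),(609,371),(605,422)],.012)
show("adapter","side","c3",[(453,80)],.01)
P=show("cover34","top","c2",[(252,39),(561,81),(530,282),(213,238)],.034);print(np.mean(P,0),[np.linalg.norm(P[i]-P[i-1]).round(4) for i in range(4)])
P=show("handle60","top","c2",[(318,139),(458,158)],.06);print(np.mean(P,0))
show("relay,spool","top","c2",[(437,412),(267,432)],.02)
E
```

```text
case top (np.float64(686.4), np.float64(-52.7)) (np.float64(675.4), np.float64(-296.2)) (np.float64(514.1), np.float64(-288.6)) (np.float64(524.6), np.float64(-44.4))
 centre [ 0.6001179  -0.17047241  0.004     ] yaw y 87.47833009601052 [np.float64(0.162), np.float64(0.2437), np.float64(0.1614), np.float64(0.2444)]
case side (np.float64(691.4), np.float64(-53.8)) (np.float64(680.8), np.float64(-297.6)) (np.float64(520.6), np.float64(-290.2)) (np.float64(530.6), np.float64(-46.9))
 centre [ 0.60582875 -0.17214314  0.004     ] yaw y 87.57466375670373 [np.float64(0.161), np.float64(0.244), np.float64(0.1604), np.float64(0.2435)]
pockets top (np.float64(630.2), np.float64(-104.3)) (np.float64(564.8), np.float64(-91.5)) (np.float64(560.1), np.float64(-198.7)) (np.float64(624.8), np.float64(-217.1))
tape top (np.float64(419.6), np.float64(-124.6))
tape side (np.float64(428.1), np.float64(-128.3))
prog thick,thin top (np.float64(418.8), np.float64(-266.9)) (np.float64(371.6), np.float64(-221.1))
0.0658177574281965
prog thick,thin side (np.float64(422.2), np.float64(-264.7)) (np.float64(374.
[... 284 characters left out ...]
loat64(440.3), np.float64(3.5)) (np.float64(442.4), np.float64(-24.0)) (np.float64(459.6), np.float64(-8.9)) (np.float64(422.2), np.float64(-8.7))
adapter side (np.float64(447.3), np.float64(-11.2))
cover34 top (np.float64(685.7), np.float64(275.9)) (np.float64(670.8), np.float64(42.9)) (np.float64(516.7), np.float64(53.1)) (np.float64(531.4), np.float64(285.7))
[0.60114963 0.16441253 0.034     ] [np.float64(0.1546), np.float64(0.2335), np.float64(0.1545), np.float64(0.2331)]
handle60 top (np.float64(604.3), np.float64(212.9)) (np.float64(598.0), np.float64(111.0))
[0.60115146 0.1619396  0.06      ]
relay,spool top (np.float64(419.1), np.float64(112.4)) (np.float64(395.3), np.float64(232.7))
```

```bash
python3 -c "
from h import *
for p in [(.613,.382,.005),(.489,.364,.012)]: print(px('side',p))
go(.5195,.367,.12,98.4)"; python3 -c "
from h import *
im=cv2.imread('pics/side0.png'); cv2.imwrite('pics/c4.png',cv2.resize(im[80:200,240:440],None,fx=4,fy=4,interpolation=cv2.INTER_CUBIC))"
```

```text
[410.24831098 158.16158061]
[373.2364176  133.19329491]
yaw 66.5 j6 -0.0 d [-0.3297 -0.0807  0.1132] ('rz', np.float64(-0.557), 'alt', np.float64(2.584))
```

View pics/c4.png

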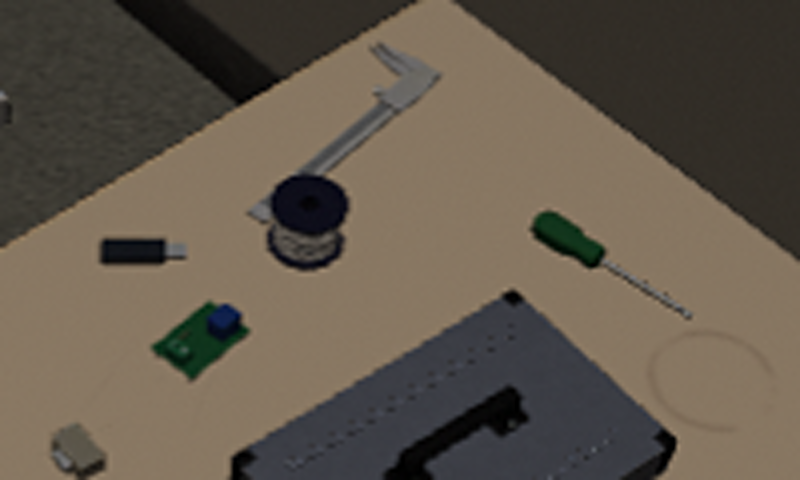

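The side view puts the green driver's tip at (412,159) and handle end at (374,134), within 2 px of my prediction. I'll move over it.

The rows are not in the units I measure in: turns go in shares of 2 rad. I convert before sending: -0.557 rad is -0.2785.

```bash
python3 inch.py '{"increments": [[-0.3297,-0.0807,0.113,0,0,-0.2785],[-0.3297,-0.0807,0.113,0,0,-0.2785],[-0.3297,-0.0807,0.113,0,0,-0.2785],[-0.3297,-0.0807,0.113,0,0,-0.2785],[-0.3297,-0.0807,0.113,0,0,-0.2785],[-0.3297,-0.0807,0.113,0,0,-0.2785],[-0.3297,-0.0807,0.113,0,0,-0.2785],[-0.3297,-0.0807,0.113,0,0,-0.2785]]}' 0.65 20; python3 inch.py '{"increments": [[0,0,0,0,0,0],[0,0,0,0,0,0]]}'; python3 -c "
from h import *
go(.5195,.367,.026,98.4)"
```

```text
t: 0.77
eef_pos: [0.4986, 0.3828, 0.3001]
tcp_rot: [-0.0, -0.073, 0.997, -0.0]
wrist_force: [0.7, 0.5, 0.9]
grip_width: 0.647
finger_force: 0.0
t: 0.93
eef_pos: [0.4985, 0.3826, 0.2997]
tcp_rot: [-0.001, -0.071, 0.997, -0.001]
wrist_force: [-0.5, 0.9, -0.6]
grip_width: 0.65
finger_force: 0.0
yaw 98.2 j6 -1.06 d [-0.0187 -0.0183  0.1027] ('rz', np.float64(-0.004), 'alt', np.float64(3.138))
```

```bash
python3 inch.py '{"increments": [[-0.0187,-0.0183,0.03,0,0,0],[-0.0187,-0.0183,0.065,0,0,0],[-0.0187,-0.0183,0.09,0,0,0],[-0.0187,-0.0183,0.1027,0,0,0],[-0.0187,-0.0183,0.1027,0,0,0],[-0.0187,-0.0183,0.1027,0,0,0]]}'; python3 inch.py '{"increments": [[0,0,0,0,0,0],[0,0,0,0,0,0],[0,0,0,0,0,0],[0,0,0,0,0,0],[0,0,0,0,0,0]]}' 0 25;python3 -c "
from h import *
go(.5195,.367,.12,98.4)"
```

```text
t: 1.43
eef_pos: [0.518, 0.3698, 0.1986]
tcp_rot: [-0.0, -0.074, 0.997, -0.0]
wrist_force: [0.2, 0.3, 0.6]
grip_width: 0.652
finger_force: 0.0
t: 1.85
eef_pos: [0.5188, 0.3691, 0.1991]
tcp_rot: [0.001, -0.073, 0.997, 0.0]
wrist_force: [0.2, 0.5, -0.9]
grip_width: 0.309
finger_force: 0.0
yaw 98.4 j6 -1.1 d [-0.0005 -0.0021 -0.0919] ('rz', np.float64(-0.0), 'alt', np.float64(3.141))
```

```bash
python3 inch.py '{"increments": [[0,0,0,0,0,0],[0,0,0,0,0,0],[0,0,0,0,0,0],[0,0,0,0,0,0]]}'; python3 inch.py '{"increments": [[0,0,-0.03,0,0,0],[0,0,-0.07,0,0,0],[0,0,-0.11,0,0,0],[0,0,-0.11,0,0,0]]}';python3 -c "
from h import *
go(.5602,-.2345,.14,177.5)"
```

```text
t: 2.18
eef_pos: [0.5188, 0.3689, 0.1987]
tcp_rot: [0.0, -0.073, 0.997, 0.0]
wrist_force: [-1.0, -0.5, 5.5]
grip_width: 0.233
finger_force: 25.0
t: 2.52
eef_pos: [0.5207, 0.3703, 0.3158]
tcp_rot: [0.005, -0.073, 0.997, 0.003]
wrist_force: [1.0, 1.7, 0.1]
grip_width: 0.231
finger_force: 25.0
yaw 98.4 j6 -1.1 d [ 0.049  -0.6041  0.0014] ('rz', np.float64(-1.381), 'alt', np.float64(1.761))
```

The half turn would take joint 6 out of range, so I'll turn the other way, which puts the handle towards case +y.

```bash
python3 -c "
from h import *
go(.5632,-.1645,.12,177.5)"
```

```text
yaw 98.4 j6 -1.1 d [ 0.036  -0.5354  0.0219] ('rz', np.float64(-1.381), 'alt', np.float64(1.761))
```

Converted, 1.761 rad is 0.8805.

```bash
python3 inch.py '{"increments": [[0.036,-0.535,0,0,0,0.8805],[0.036,-0.535,0,0,0,0.8805],[0.036,-0.535,0,0,0,0.8805],[0.036,-0.535,0,0,0,0.8805],[0.036,-0.535,0,0,0,0.8805],[0.036,-0.535,0,0,0,0.8805],[0.036,-0.535,0,0,0,0.8805],[0.036,-0.535,0,0,0,0.8805]]}'; python3 inch.py '{"increments": [[0,0,0,0,0,0]]}'; python3 -c "
from h import *
go(.5632,-.1645,.08,-2.5)"
```

```text
t: 3.18
eef_pos: [0.5446, 0.0346, 0.3081]
tcp_rot: [0.0, 0.417, 0.909, 0.0]
wrist_force: [1.5, -0.1, -0.2]
grip_width: 0.233
finger_force: 25.0
t: 3.27
eef_pos: [0.5451, 0.0309, 0.3081]
tcp_rot: [0.0, 0.419, 0.908, -0.001]
wrist_force: [-0.3, 0.6, -1.1]
grip_width: 0.234
finger_force: 25.0
yaw 40.4 j6 -0.65 d [-0.1604 -0.1128  0.0574] ('rz', np.float64(0.749), 'alt', np.float64(-2.392))
```

Converted, 0.749 rad is 0.3745.

```bash
python3 inch.py '{"increments": [[-0.1604,-0.1128,0,0,0,0.3745],[-0.1604,-0.1128,0,0,0,0.3745],[-0.1604,-0.1128,0,0,0,0.3745],[-0.1604,-0.1128,0,0,0,0.3745],[-0.1604,-0.1128,0.057,0,0,0.3745],[-0.1604,-0.1128,0.057,0,0,0.3745],[-0.1604,-0.1128,0.057,0,0,0.3745],[-0.1604,-0.1128,0.057,0,0,0.3745]]}'; python3 inch.py '{"increments": [[0,0,0,0,0,0]]}'
python3 - <<'E'
from h import *
go(.5632,-.1645,.037,-2.5)
for n in("top","side"):
    cv2.imwrite(f"pics/{n}1.png",ctrl.capture(n)[:,:,::-1])
a=cv2.imread("pics/top1.png")[130:280,290:440];b=cv2.imread("pics/side1.png")[170:320,160:310]
cv2.imwrite("pics/m1.png",cv2.resize(cv2.hconcat([a,b]),None,fx=2.66,fy=2.66,interpolation=cv2.INTER_CUBIC))
E
```

```text
t: 3.93
eef_pos: [0.5648, -0.1583, 0.2502]
tcp_rot: [-0.001, 0.717, 0.697, -0.001]
wrist_force: [0.5, 0.0, -0.6]
grip_width: 0.232
finger_force: 25.0
t: 4.02
eef_pos: [0.5656, -0.1576, 0.252]
tcp_rot: [0.0, 0.717, 0.697, 0.0]
wrist_force: [0.7, -0.7, -0.6]
grip_width: 0.233
finger_force: 25.0
yaw -1.6 j6 -0.25 d [-0.007  -0.0023  0.044 ] ('rz', np.float64(0.016), 'alt', np.float64(-3.125))
```

View pics/m1.png

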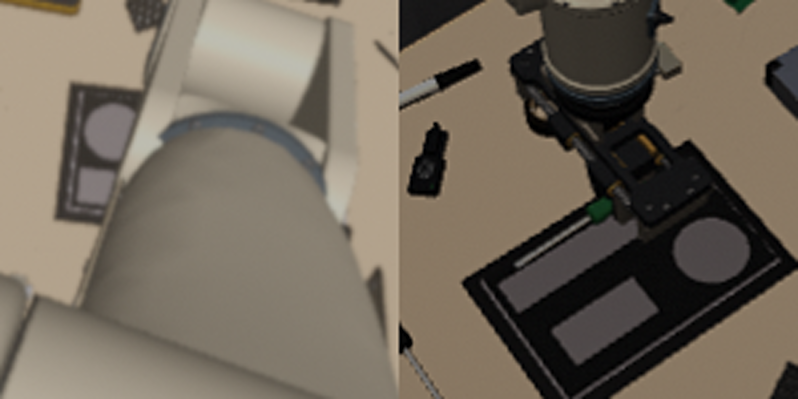

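The driver hangs level above its pocket, with its tip at mosaic (516,265). I'll check where that tip lies in the world.

Run:
```python
from h import *
s=ctrl.get_state();g=s["eef_pos"]
for z in(.055,.0645): print(pt("side",(516.5/2.66-.5+10,265/2.66-.5+170),z))
print("expect tip for grip at +35:",g[:2]-.099*np.array([.028,1]))
```

```text
[ 0.55995947 -0.25564404  0.055     ]
[ 0.56464087 -0.2576376   0.0645    ]
expect tip for grip at +35: [ 0.56316122 -0.25641334]
```

Converted, 0.016 rad is 0.008.

```bash
python3 inch.py '{"increments": [[-0.007,-0.0023,0.015,0,0,0.008],[-0.007,-0.0023,0.03,0,0,0.008],[-0.007,-0.0023,0.044,0,0,0.008],[-0.007,-0.0023,0.044,0,0,0.008],[-0.007,-0.0023,0.044,0,0,0.008]]}'; python3 inch.py '{"increments": [[0,0,0,0,0,0],[0,0,0,0,0,0],[0,0,0,0,0,0]]}' 0.42;  python3 inch.py '{"increments": [[0,0,-0.02,0,0,0],[0,0,-0.06,0,0,0],[0,0,-0.1,0,0,0],[0,0,-0.1,0,0,0]]}' ; python3 -c "
from h import *
go(.443,-.008,.08,2)"
```

```text
t: 4.53
eef_pos: [0.5631, -0.1646, 0.2081]
tcp_rot: [0.0, 0.723, 0.691, 0.0]
wrist_force: [-0.8, 0.1, 0.4]
grip_width: 0.232
finger_force: 25.0
t: 4.78
eef_pos: [0.5631, -0.1652, 0.2082]
tcp_rot: [0.001, 0.724, 0.69, 0.0]
wrist_force: [0.7, -0.2, -0.2]
grip_width: 0.412
finger_force: 0.0
t: 5.12
eef_pos: [0.5652, -0.166, 0.3149]
tcp_rot: [0.005, 0.724, 0.69, 0.003]
wrist_force: [0.9, 0.1, 0.4]
grip_width: 0.418
finger_force: 0.0
yaw -2.7 j6 -0.24 d [ 0.1522 -0.1302  0.0621] ('rz', np.float64(-0.083), 'alt', np.float64(3.059))
```

Converted, -0.083 rad is -0.0415.

```bash
python3 inch.py '{"increments": [[0.152,-0.13,0.062,0,0,-0.0415],[0.152,-0.13,0.062,0,0,-0.0415],[0.152,-0.13,0.062,0,0,-0.0415],[0.152,-0.13,0.062,0,0,-0.0415],[0.152,-0.13,0.062,0,0,-0.0415],[0.152,-0.13,0.062,0,0,-0.0415],[0.152,-0.13,0.062,0,0,-0.0415],[0.152,-0.13,0.062,0,0,-0.0415]]}' 0.65 20
python3 - <<'E'
from h import *
go(.443,-.008,.0235,2)
for n in("top","side"):
    cv2.imwrite(f"pics/{n}2.png",ctrl.capture(n)[:,:,::-1])
a=cv2.imread("pics/top2.png")[130:280,270:420];b=cv2.imread("pics/side2.png")[150:300,190:340]
cv2.imwrite("pics/m2.png",cv2.resize(cv2.hconcat([a,b]),None,fx=2.66,fy=2.66,interpolation=cv2.INTER_CUBIC))
E
```

```text
t: 5.78
eef_pos: [0.441, -0.0072, 0.2459]
tcp_rot: [0.001, 0.694, 0.72, 0.001]
wrist_force: [0.6, -0.1, 0.3]
grip_width: 0.648
finger_force: 0.0
yaw 2.1 j6 -0.06 d [-0.0008  0.0018  0.0514] ('rz', np.float64(0.001), 'alt', np.float64(-3.14))
```

View pics/m2.png

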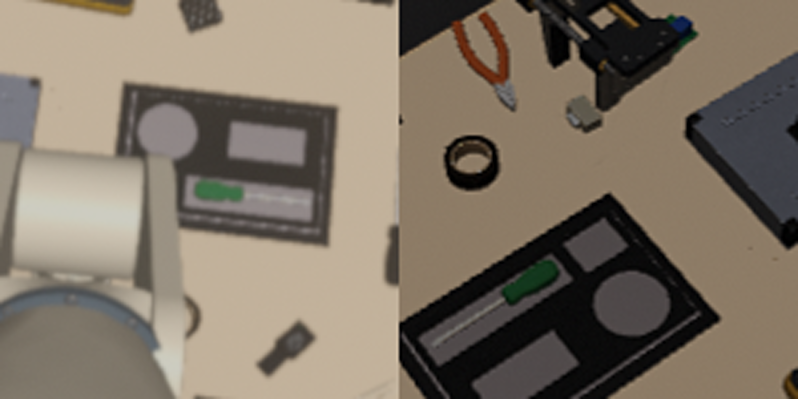

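The driver lies in its pocket, with the handle end near mosaic (193,190). The gripper is above the adapter, so I'll descend.

```bash
python3 inch.py '{"increments": [[-0.0008,0.0018,0.02,0,0,0],[-0.0008,0.0018,0.04,0,0,0],[-0.0008,0.0018,0.0514,0,0,0],[-0.0008,0.0018,0.0514,0,0,0],[-0.0008,0.0018,0.0514,0,0,0]]}'; python3 inch.py '{"increments": [[0,0,0,0,0,0],[0,0,0,0,0,0],[0,0,0,0,0,0],[0,0,0,0,0,0],[0,0,0,0,0,0],[0,0,0,0,0,0]]}' 0 20;  python3 inch.py '{"increments": [[0,0,-0.02,0,0,0],[0,0,-0.06,0,0,0],[0,0,-0.09,0,0,0],[0,0,-0.09,0,0,0]]}' ; python3 -c "
from h import *
go(.5644,-.0896,.08,87.5)"
```

```text
t: 6.3
eef_pos: [0.4427, -0.0088, 0.1938]
tcp_rot: [-0.0, 0.695, 0.719, -0.0]
wrist_force: [-0.3, -0.2, -0.1]
grip_width: 0.649
finger_force: 0.0
t: 6.8
eef_pos: [0.4424, -0.0081, 0.1944]
tcp_rot: [0.0, 0.695, 0.719, 0.0]
wrist_force: [-0.7, -0.6, 7.4]
grip_width: 0.376
finger_force: 20.0
t: 7.13
eef_pos: [0.4438, -0.008, 0.2887]
tcp_rot: [0.003, 0.695, 0.719, 0.003]
wrist_force: [1.2, -0.3, -1.0]
grip_width: 0.372
finger_force: 20.0
yaw 2.0 j6 -0.06 d [-0.0858  0.1173  0.0386] ('rz', np.float64(-1.492), 'alt', np.float64(1.65))
```

Converted, -1.49 rad is -0.745.

```bash
python3 inch.py '{"increments": [[-0.0858,0.1173,0,0,0,-0.745],[-0.0858,0.1173,0,0,0,-0.745],[-0.0858,0.1173,0,0,0,-0.745],[-0.0858,0.1173,0,0,0,-0.745],[-0.0858,0.1173,0,0,0,-0.745],[-0.0858,0.1173,0,0,0,-0.745],[-0.0858,0.1173,0.02,0,0,-0.745],[-0.0858,0.1173,0.038,0,0,-0.745]]}'; python3 inch.py '{"increments": [[0,0,0,0,0,-0.0625],[0,0,0,0,0,-0.125],[0,0,0,0,0,-0.1875],[0,0,0,0,0,-0.24]]}'; python3 -c "
from h import *
go(.5644,-.0896,.035,87.5)"
```

```text
t: 7.8
eef_pos: [0.5625, -0.0898, 0.2456]
tcp_rot: [0.001, 0.262, 0.965, 0.0]
wrist_force: [-0.1, -0.3, -1.2]
grip_width: 0.375
finger_force: 20.0
t: 8.13
eef_pos: [0.562, -0.0895, 0.2451]
tcp_rot: [-0.001, 0.025, 1.0, 0.0]
wrist_force: [0.3, -0.3, 0.5]
grip_width: 0.373
finger_force: 20.0
yaw 87.2 j6 -1.68 d [-0.0025  0.0001  0.0391] ('rz', np.float64(-0.006), 'alt', np.float64(3.136))
```

Release, opening only slightly because the driver handle is close.

Converted, -0.006 rad is -0.003.

```bash
python3 inch.py '{"increments": [[-0.0025,0,0.02,0,0,-0.003],[-0.0025,0,0.033,0,0,-0.003],[-0.0025,0,0.039,0,0,-0.003],[-0.0025,0,0.039,0,0,-0.003],[-0.0025,0,0.039,0,0,-0.003]]}'; python3 inch.py '{"increments": [[0,0,0,0,0,0],[0,0,0,0,0,0],[0,0,0,0,0,0]]}' 0.45;  python3 inch.py '{"increments": [[0,0,-0.02,0,0,0],[0,0,-0.06,0,0,0],[0,0,-0.08,0,0,0],[0,0,-0.08,0,0,0]]}' ; python3 -c "
from h import *
go(.4235,-.1265,.08,80)"
```

```text
t: 8.55
eef_pos: [0.5647, -0.0898, 0.2067]
tcp_rot: [-0.0, 0.025, 1.0, 0.0]
wrist_force: [-0.0, 0.9, -0.2]
grip_width: 0.379
finger_force: 20.0
t: 8.8
eef_pos: [0.565, -0.0899, 0.2075]
tcp_rot: [0.0, 0.025, 1.0, -0.0]
wrist_force: [-0.4, -0.7, 0.8]
grip_width: 0.45
finger_force: 0.0
t: 9.13
eef_pos: [0.5665, -0.0901, 0.2918]
tcp_rot: [0.004, 0.025, 1.0, -0.001]
wrist_force: [0.7, -0.5, -1.0]
grip_width: 0.451
finger_force: 0.0
yaw 87.1 j6 -1.68 d [ 0.1413 -0.0434  0.0398] ('rz', np.float64(0.125), 'alt', np.float64(-3.017))
```

```bash
python3 inch.py '{"increments": [[0.1413,-0.0434,0.0398,0,0,0],[0.1413,-0.0434,0.0398,0,0,0],[0.1413,-0.0434,0.0398,0,0,0],[0.1413,-0.0434,0.0398,0,0,0],[0.1413,-0.0434,0.0398,0,0,0],[0.1413,-0.0434,0.0398,0,0,0]]}' 0.85 20; python3 -c "
from h import *
go(.4235,-.1265,.025)"
```

```text
t: 9.63
eef_pos: [0.4202, -0.1263, 0.2466]
tcp_rot: [-0.001, 0.026, 1.0, 0.0]
wrist_force: [1.2, -0.1, 0.6]
grip_width: 0.845
finger_force: 0.0
yaw 87.1 j6 -1.81 d [-0.0034 -0.0001  0.0506]
```

```bash
python3 inch.py '{"increments": [[-0.0034,0,0.02,0,0,0],[-0.0034,0,0.04,0,0,0],[-0.0034,0,0.0506,0,0,0],[-0.0034,0,0.0506,0,0,0],[-0.0034,0,0.0506,0,0,0]]}'; python3 inch.py '{"increments": [[0,0,0,0,0,0],[0,0,0,0,0,0],[0,0,0,0,0,0],[0,0,0,0,0,0],[0,0,0,0,0,0],[0,0,0,0,0,0]]}' 0 20;  python3 inch.py '{"increments": [[0,0,-0.02,0,0,0],[0,0,-0.06,0,0,0],[0,0,-0.09,0,0,0],[0,0,-0.09,0,0,0]]}' ; python3 -c "
from h import *
go(.632,-.1047,.08,87.5)"
```

```text
t: 10.05
eef_pos: [0.4259, -0.1262, 0.1963]
tcp_rot: [-0.0, 0.025, 1.0, 0.0]
wrist_force: [0.1, -0.2, -0.0]
grip_width: 0.855
finger_force: 0.0
t: 10.55
eef_pos: [0.4252, -0.1264, 0.1969]
tcp_rot: [0.001, 0.025, 1.0, -0.0]
wrist_force: [-0.5, 0.7, 6.0]
grip_width: 0.546
finger_force: 20.0
t: 10.88
eef_pos: [0.4266, -0.1268, 0.2912]
tcp_rot: [0.004, 0.025, 1.0, -0.001]
wrist_force: [1.9, 0.0, -0.6]
grip_width: 0.542
finger_force: 20.0
yaw 87.1 j6 -1.81 d [-0.2038  0.0324  0.0416] ('rz', np.float64(-0.006), 'alt', np.float64(3.135))
```

```bash
python3 inch.py '{"increments": [[-0.2038,0.0324,0,0,0,0],[-0.2038,0.0324,0,0,0,0],[-0.2038,0.0324,0,0,0,0],[-0.2038,0.0324,0,0,0,0],[-0.2038,0.0324,0.02,0,0,0],[-0.2038,0.0324,0.0416,0,0,0],[-0.2038,0.0324,0.0416,0,0,0],[-0.2038,0.0324,0.0416,0,0,0]]}'
python3 - <<'E'
from h import *
go(.632,-.1047,.0365,87.5)
for n in("top","side"):
    cv2.imwrite(f"pics/{n}3.png",ctrl.capture(n)[:,:,::-1])
a=cv2.imread("pics/top3.png")[130:280,290:440];b=cv2.imread("pics/side3.png")[190:340,170:320]
cv2.imwrite("pics/m3.png",cv2.resize(cv2.hconcat([a,b]),None,fx=2.66,fy=2.66,interpolation=cv2.INTER_CUBIC))
E
```

```text
t: 11.55
eef_pos: [0.629, -0.1038, 0.2428]
tcp_rot: [-0.002, 0.025, 1.0, 0.0]
wrist_force: [1.1, -1.5, 0.3]
grip_width: 0.546
finger_force: 20.0
yaw 87.2 j6 -1.69 d [-0.0032 -0.0008  0.0353] ('rz', np.float64(-0.006), 'alt', np.float64(3.136))
```

View pics/m3.png

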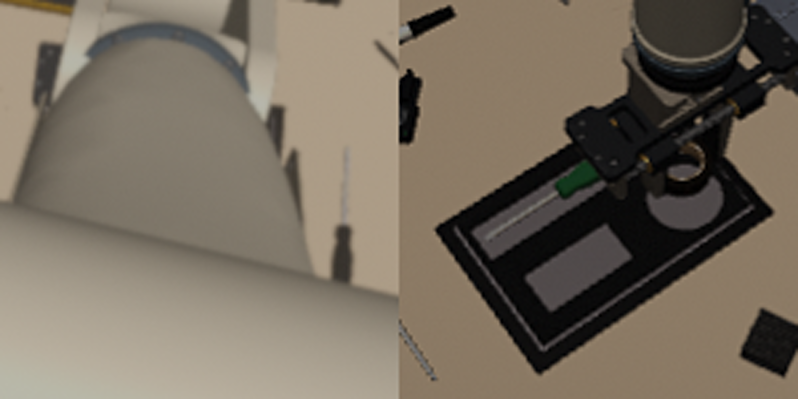

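The side view shows the tape held over the round pocket, its ring centre near mosaic (685,165). I'll compute where that is.

Run:
```python
from h import *
for c in((685,165),(687,170)): print(pt("side",((c[0]-399)/2.66-.5+170,c[1]/2.66-.5+190),.065))
c=(684,196);print("pocket",pt("side",((c[0]-399)/2.66-.5+170,c[1]/2.66-.5+190),.008))
```

```text
[ 0.63210238 -0.10578781  0.065     ]
[ 0.63683868 -0.10754048  0.065     ]
pocket [ 0.63130982 -0.10527057  0.008     ]
```

Converted, -0.006 rad is -0.003.

```bash
python3 inch.py '{"increments": [[-0.0015,-0.0008,0.015,0,0,-0.003],[-0.0015,-0.0008,0.03,0,0,-0.003],[-0.0015,-0.0008,0.0353,0,0,-0.003],[-0.0015,-0.0008,0.0353,0,0,-0.003],[-0.0015,-0.0008,0.0353,0,0,-0.003]]}'; python3 inch.py '{"increments": [[0,0,0,0,0,0],[0,0,0,0,0,0],[0,0,0,0,0,0]]}' 0.66;  python3 inch.py '{"increments": [[0,0,-0.02,0,0,0],[0,0,-0.06,0,0,0],[0,0,-0.08,0,0,0],[0,0,-0.08,0,0,0]]}' ; python3 -c "
from h import *
go(.4075,-.252,.08,46)"
```

```text
t: 12.07
eef_pos: [0.6313, -0.1051, 0.2097]
tcp_rot: [-0.0, 0.022, 1.0, 0.0]
wrist_force: [-0.2, -0.3, -1.6]
grip_width: 0.547
finger_force: 20.0
t: 12.32
eef_pos: [0.6318, -0.105, 0.2103]
tcp_rot: [0.001, 0.022, 1.0, -0.0]
wrist_force: [-0.5, 0.1, -0.1]
grip_width: 0.66
finger_force: 0.0
t: 12.65
eef_pos: [0.6334, -0.1052, 0.2951]
tcp_rot: [0.004, 0.022, 1.0, -0.001]
wrist_force: [0.5, 0.3, 0.1]
grip_width: 0.66
finger_force: 0.0
yaw 87.5 j6 -1.69 d [ 0.2196 -0.1565  0.0424] ('rz', np.float64(0.724), 'alt', np.float64(-2.417))
```

Converted, 0.72 rad is 0.36.

```bash
python3 inch.py '{"increments": [[0.2194,-0.157,0.0424,0,0,0.36],[0.2194,-0.157,0.0424,0,0,0.36],[0.2194,-0.157,0.0424,0,0,0.36],[0.2194,-0.157,0.0424,0,0,0.36],[0.2194,-0.157,0.0424,0,0,0.36],[0.2194,-0.157,0.0424,0,0,0.36],[0.2194,-0.157,0.0424,0,0,0.36],[0.2194,-0.157,0.0424,0,0,0.36]]}' 0.6 25; python3 -c "
from h import *
go(.4065,-.2525,.0225,46.7)"
```

```text
t: 13.32
eef_pos: [0.4015, -0.2532, 0.2461]
tcp_rot: [-0.002, 0.374, 0.927, 0.0]
wrist_force: [-0.3, 0.8, -0.8]
grip_width: 0.602
finger_force: 0.0
yaw 46.1 j6 -1.37 d [-0.0033  0.0041  0.0526] ('rz', np.float64(-0.011), 'alt', np.float64(3.13))
```

Converted, -0.011 rad is -0.0055.

```bash
python3 inch.py '{"increments": [[-0.0033,0.0041,0.02,0,0,-0.0055],[-0.0033,0.0041,0.04,0,0,-0.0055],[-0.0033,0.0041,0.0526,0,0,-0.0055],[-0.0033,0.0041,0.0526,0,0,-0.0055],[-0.0033,0.0041,0.0526,0,0,-0.0055]]}'; python3 inch.py '{"increments": [[0,0,0,0,0,0],[0,0,0,0,0,0],[0,0,0,0,0,0],[0,0,0,0,0,0],[0,0,0,0,0,0],[0,0,0,0,0,0]]}' 0 25;  python3 inch.py '{"increments": [[0,0,-0.02,0,0,0],[0,0,-0.06,0,0,0],[0,0,-0.09,0,0,0],[0,0,-0.09,0,0,0]]}' ; python3 -c "
from h import *
go(.6264,-.2304,.08,-2.5)"
```

```text
t: 13.73
eef_pos: [0.4109, -0.2512, 0.1942]
tcp_rot: [-0.001, 0.367, 0.93, 0.0]
wrist_force: [-0.3, -1.4, 0.4]
grip_width: 0.598
finger_force: 0.0
t: 14.23
eef_pos: [0.4109, -0.2516, 0.1952]
tcp_rot: [0.001, 0.368, 0.93, -0.0]
wrist_force: [-1.3, 0.8, 6.3]
grip_width: 0.299
finger_force: 24.9
t: 14.57
eef_pos: [0.4122, -0.2525, 0.2896]
tcp_rot: [0.004, 0.368, 0.93, -0.001]
wrist_force: [1.2, -1.8, -0.2]
grip_width: 0.302
finger_force: 24.9
yaw 46.9 j6 -1.37 d [-0.1409  0.1625  0.0399] ('rz', np.float64(0.862), 'alt', np.float64(-2.28))
```

Converted, 0.862 rad is 0.431.

```bash
python3 inch.py '{"increments": [[-0.139,0.1645,0,0,0,0.431],[-0.139,0.1645,0,0,0,0.431],[-0.139,0.1645,0,0,0,0.431],[-0.139,0.1645,0,0,0,0.431],[-0.139,0.1645,0,0,0,0.431],[-0.139,0.1645,0.02,0,0,0.431],[-0.139,0.1645,0.038,0,0,0.431],[-0.139,0.1645,0.038,0,0,0.431]]}'
python3 - <<'E'
from h import *
go(.6263,-.233,.0335,-2.5)
b=ctrl.capture("side")[170:320,150:350,::-1]
cv2.imwrite("pics/m4.png",cv2.resize(b,None,fx=4,fy=4,interpolation=cv2.INTER_CUBIC))
E
```

```text
t: 15.23
eef_pos: [0.6237, -0.2255, 0.2422]
tcp_rot: [-0.003, 0.724, 0.69, -0.001]
wrist_force: [-1.0, 0.3, -1.1]
grip_width: 0.299
finger_force: 24.9
yaw -2.8 j6 -0.3 d [-0.0074  0.0032  0.0376] ('rz', np.float64(-0.005), 'alt', np.float64(3.137))
```

View pics/m4.png

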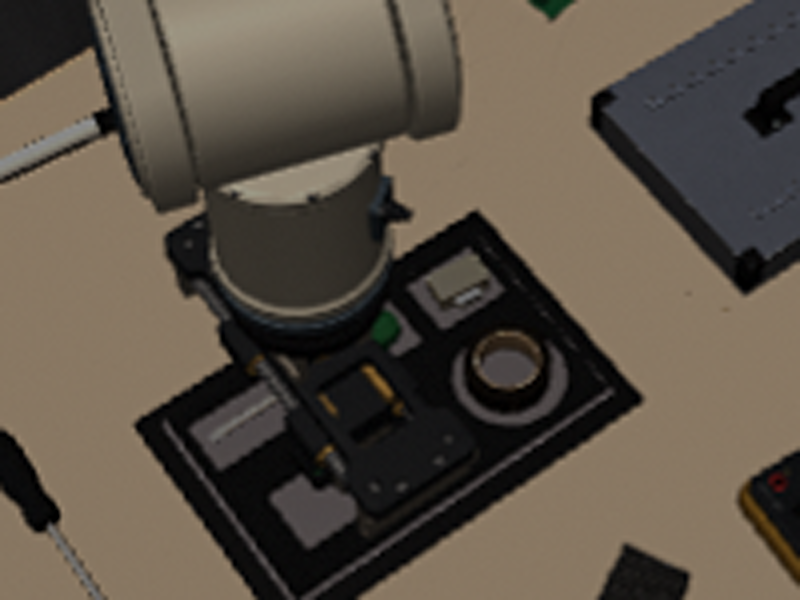

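The adapter at (455,280) and the tape at (507,370) sit in their pockets. The programmer is hidden behind the gripper. I'll lower and release it, then back off and look.

```bash
python3 inch.py '{"increments": [[-0.0074,0.0025,0,0,0,0],[-0.0074,0.0025,0.018,0,0,0],[-0.0074,0.0025,0.033,0,0,0],[-0.0074,0.0025,0.0376,0,0,0],[-0.0074,0.0025,0.0376,0,0,0],[-0.0074,0.0025,0.0376,0,0,0]]}'; python3 inch.py '{"increments": [[0,0,0,0,0,0],[0,0,0,0,0,0],[0,0,0,0,0,0]]}' 0.42;  python3 inch.py '{"increments": [[0,0,-0.02,0,0,0],[0,0,-0.06,0,0,0],[0,0,-0.1,0,0,0],[0,0,-0.1,0,0,0]]}' ; python3 -c "
from h import *
go(.603,.164,.13,-4)"
```

```text
t: 15.78
eef_pos: [0.6269, -0.2346, 0.21]
tcp_rot: [0.0, 0.722, 0.692, 0.0]
wrist_force: [-0.6, 0.4, -1.2]
grip_width: 0.3
finger_force: 24.9
t: 16.03
eef_pos: [0.6271, -0.2342, 0.21]
tcp_rot: [0.001, 0.722, 0.692, 0.0]
wrist_force: [-0.7, -0.7, 0.7]
grip_width: 0.424
finger_force: 0.0
t: 16.37
eef_pos: [0.6292, -0.2348, 0.3175]
tcp_rot: [0.005, 0.722, 0.691, 0.003]
wrist_force: [1.3, -0.3, 0.9]
grip_width: 0.42
finger_force: 0.0
yaw -2.5 j6 -0.32 d [ 0.3974 -0.0438  0.0146] ('rz', np.float64(0.026), 'alt', np.float64(-3.115))
```

```bash
python3 inch.py '{"increments": [[0.397,-0.0438,0,0,0,0],[0.397,-0.0438,0,0,0,0],[0.397,-0.0438,0,0,0,0],[0.397,-0.0438,0,0,0,0],[0.397,-0.0438,0,0,0,0],[0.397,-0.0438,0,0,0,0],[0.397,-0.0438,0,0,0,0],[0.397,-0.0438,0,0,0,0]]}' 0.6 60
python3 - <<'E'
from h import *
go(.603,.164,.13,-4)
for n in("top","side"):
    cv2.imwrite(f"pics/{n}5.png",ctrl.capture(n)[:,:,::-1])
a=cv2.imread("pics/top5.png")[140:250,290:420];b=cv2.imread("pics/side5.png")[210:320,175:305]
cv2.imwrite("pics/m5.png",cv2.resize(cv2.hconcat([a,b]),None,fx=3.05,fy=3.05,interpolation=cv2.INTER_CUBIC))
E
```

```text
t: 17.03
eef_pos: [0.6044, 0.1006, 0.3096]
tcp_rot: [0.0, 0.722, 0.691, 0.0]
wrist_force: [0.6, 0.3, -0.3]
grip_width: 0.601
finger_force: 0.0
yaw -2.5 j6 0.21 d [ 0.0632 -0.0042  0.0086] ('rz', np.float64(0.026), 'alt', np.float64(-3.116))
```

View pics/m5.png

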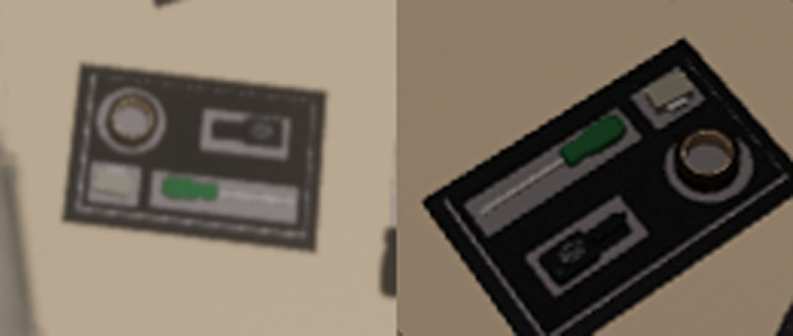

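All four parts appear to lie in their pockets. I'll check them numerically against the pocket centres, and measure the cover from both views.

Run:
```python
from h import *
T=lambda p:((p[0]+.5)/3.05-.5+290,(p[1]+.5)/3.05-.5+140)
S=lambda p:((p[0]-396.5+.5)/3.05-.5+175,(p[1]+.5)/3.05-.5+210)
a=np.radians(-2.5);xh=np.array([np.cos(a),np.sin(a)]);yh=np.array([-xh[1],xh[0]])
def cf(P,c): d=P[:2]-c; return (1000*np.array([d@xh,d@yh])).round(1)
for k,t,s,z in(("adapter",(111,178),(670,90),.022),("tape",(131,119),(706,153),.027),("drv handle end",(163,187),(626,124),.02),("prog thick end",(281,133),(553,268),.018),("prog thin end",(212,131),(625,215),.013)):
    print(k,cf(pt("top",T(t),z),np.array([.6001,-.1705])),cf(pt("side",S(s),z),np.array([.6058,-.1721])))
# cover handle in side0 (c4 crop): far/near top ends
Q=lambda p:((p[0]+.5)/4-.5+240,(p[1]+.5)/4-.5+80)
print("cover corners34",[ (1000*pt("side",Q(p),.034)[:2]).round(1) for p in((513,292),(672,435),(236,458))])
print("handle far end60",(1000*pt("side",Q((512,388)),.06)).round(1))
```

```text
adapter [-37.1  82. ] [-40.1  78.5]
tape [22.7 69.1] [22.9 65.9]
drv handle end [-39.4  31.2] [-36.8  34.2]
prog thick end [ 28.8 -78. ] [ 28.  -76.7]
prog thin end [ 24.4 -11.9] [22.5 -9.1]
cover corners34 [array([540.8, 284.1]), array([687.7, 277.4]), array([527.3,  51.5])]
handle far end60 [608.8 207.4  60. ]
```

The parts agree with their pocket centres to within about 5 mm. The cover centre is at about (0.604, 0.1645), turned about -3.6°.

The rows are not in the units I measure in: turns go in shares of 2 rad. I convert before sending: 0.02 rad is 0.01.

```bash
python3 inch.py '{"increments": [[0.0632,-0.004,0.0086,0,0,0.01],[0.0632,-0.004,0.0086,0,0,0.01],[0.0632,-0.004,0.0086,0,0,0.01],[0.0632,-0.004,0.0086,0,0,0.01]]}'  ; python3 -c "
from h import *
go(.604,.1645,.058,-3.6)"
```

```text
t: 17.47
eef_pos: [0.6036, 0.1622, 0.3004]
tcp_rot: [0.0, 0.729, 0.685, -0.0]
wrist_force: [0.3, -0.5, -0.7]
grip_width: 0.599
finger_force: 0.0
yaw -3.5 j6 0.32 d [0.0023 0.0003 0.0714] ('rz', np.float64(0.001), 'alt', np.float64(-3.141))
```

```bash
python3 inch.py '{"increments": [[0.0023,0,0.025,0,0,0],[0.0023,0,0.05,0,0,0],[0.0023,0,0.065,0,0,0],[0.0023,0,0.0714,0,0,0],[0.0023,0,0.0714,0,0,0],[0.0023,0,0.0714,0,0,0]]}';  python3 inch.py '{"increments": [[0,0,0,0,0,0],[0,0,0,0,0,0],[0,0,0,0,0,0],[0,0,0,0,0,0],[0,0,0,0,0,0],[0,0,0,0,0,0],[0,0,0,0,0,0]]}' 0 60; python3 -c "
from h import *
go(.604,.1645,.058,-3.6)"
```

```text
t: 17.97
eef_pos: [0.6042, 0.1633, 0.2295]
tcp_rot: [0.0, 0.73, 0.684, 0.0]
wrist_force: [-0.1, 0.4, 0.4]
grip_width: 0.598
finger_force: 0.0
t: 18.55
eef_pos: [0.6039, 0.1643, 0.2292]
tcp_rot: [0.0, 0.729, 0.684, 0.0]
wrist_force: [0.5, -0.3, 1.3]
grip_width: 0.141
finger_force: 60.0
yaw -3.7 j6 0.33 d [0.0002 0.0001 0.0002] ('rz', np.float64(-0.001), 'alt', np.float64(3.141))
```

```bash
python3 inch.py '{"increments": [[0,0,-0.02,0,0,0],[0,0,-0.05,0,0,0],[0,0,-0.08,0,0,0],[0,0,-0.09,0,0,0],[0,0,-0.09,0,0,0]]}'; python3 -c "
from h import *
go(.603,-.1713,.145,-2.5)"
```

```text
t: 18.97
eef_pos: [0.6046, 0.1645, 0.3216]
tcp_rot: [0.001, 0.729, 0.684, 0.002]
wrist_force: [0.5, 0.1, -1.9]
grip_width: 0.144
finger_force: 60.0
yaw -3.7 j6 0.33 d [-0.3352  0.0199  0.0051] ('rz', np.float64(-0.02), 'alt', np.float64(3.121))
```

Converted, -0.02 rad is -0.01.

```bash
python3 inch.py '{"increments": [[-0.03,0.002,0,0,0,0],[-0.07,0.004,0,0,0,0],[-0.11,0.0065,0,0,0,0],[-0.15,0.009,0,0,0,-0.01],[-0.19,0.0113,0,0,0,-0.01],[-0.22,0.013,0,0,0,-0.01],[-0.24,0.0142,0,0,0,-0.01],[-0.24,0.0142,0,0,0,-0.01]]}'; python3 -c "
from h import *
go(.603,-.1713,.11,-2.5)"
```

```text
t: 19.63
eef_pos: [0.6017, -0.0798, 0.3168]
tcp_rot: [-0.001, 0.724, 0.69, -0.001]
wrist_force: [-0.0, -1.1, -2.6]
grip_width: 0.143
finger_force: 60.0
yaw -2.7 j6 -0.09 d [-0.0914  0.0057  0.0358] ('rz', np.float64(-0.003), 'alt', np.float64(3.138))
```

```bash
python3 inch.py '{"increments": [[-0.03,0.002,0,0,0,0],[-0.06,0.004,0,0,0,0],[-0.0914,0.0057,0.01,0,0,0],[-0.0914,0.0057,0.025,0,0,0],[-0.0914,0.0057,0.035,0,0,0],[-0.0914,0.0057,0.035,0,0,0],[-0.0914,0.0057,0.035,0,0,0]]}'
python3 - <<'E'
from h import *
go(.603,-.1713,.062,-2.5)
for n in("top","side"):
    cv2.imwrite(f"pics/{n}6.png",ctrl.capture(n)[:,:,::-1])
a=cv2.imread("pics/top6.png")[120:270,280:450];b=cv2.imread("pics/side6.png")[170:320,150:330]
cv2.imwrite("pics/m6.png",cv2.resize(cv2.hconcat([a,b]),None,fx=2.28,fy=2.28,interpolation=cv2.INTER_CUBIC))
E
```

```text
t: 20.22
eef_pos: [0.6037, -0.1665, 0.2824]
tcp_rot: [-0.001, 0.722, 0.692, -0.001]
wrist_force: [-0.1, 0.7, -2.5]
grip_width: 0.147
finger_force: 60.0
yaw -2.5 j6 -0.23 d [-0.0049 -0.0004  0.0494] ('rz', np.float64(0.0), 'alt', np.float64(-3.141))
```

View pics/m6.png

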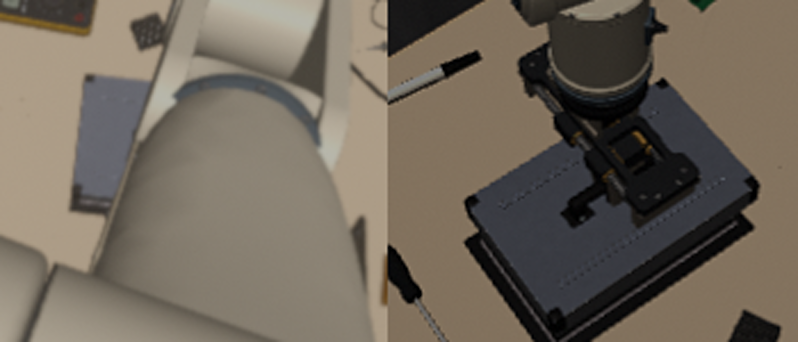

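The side view shows the cover level above the case, with its top corners at mosaic (471,203), (553,322), (753,184) and (660,83). I'll measure the offset in the side camera's own frame.

Run:
```python
from h import *
S=lambda p:((p[0]-387.6+.5)/2.28-.5+150,(p[1]+.5)/2.28-.5+170)
P=[pt("side",S(p),.0872)[:2] for p in((753,180),(553,318),(470,200),(661,81))]
print([(1000*p).round(1) for p in P],"centre",np.mean(P,0), "diag",(P[0]+P[2])/2,(P[1]+P[3])/2,"yaw",np.degrees(np.arctan2(*((P[0]-P[1]+P[3]-P[2])[::-1]))),[np.linalg.norm(P[i]-P[i-1]).round(4) for i in range(4)])
print(ctrl.get_state()["eef_pos"])
go(.603,-.1713,.075,-2.5)
```

```text
[array([681.6, -53.5]), array([ 674.3, -285.3]), array([ 528.3, -276.1]), array([536.3, -49. ])] centre [ 0.60512028 -0.16597695] diag [ 0.60496358 -0.16479382] [ 0.60527699 -0.16716008] yaw 88.08683234116069 [np.float64(0.1454), np.float64(0.232), np.float64(0.1462), np.float64(0.2272)]
[ 0.60443537 -0.16664638  0.28399634]
yaw -2.5 j6 -0.23 d [-0.0047 -0.0012  0.038 ] ('rz', np.float64(0.001), 'alt', np.float64(-3.141))
```

```bash
python3 inch.py '{"increments": [[-0.003,0,0.006,0,0,0],[-0.0053,0,0.015,0,0,0],[-0.0053,0,0.025,0,0,0],[-0.0053,0,0.032,0,0,0],[-0.0053,0,0.036,0,0,0],[-0.0053,0,0.036,0,0,0]]}'; python3 -c "
from h import *
go(.6042,-.172,.062,-2.5)"
```

```text
t: 20.82
eef_pos: [0.6035, -0.1729, 0.2464]
tcp_rot: [-0.001, 0.723, 0.691, -0.001]
wrist_force: [0.3, 0.0, -2.6]
grip_width: 0.142
finger_force: 60.0
yaw -2.5 j6 -0.24 d [0.0009 0.0007 0.0134] ('rz', np.float64(-0.0), 'alt', np.float64(3.141))
```

```bash
python3 inch.py '{"increments": [[0.0009,-0.0005,0.003,0,0,0],[0.0009,-0.0005,0.006,0,0,0],[0.0009,-0.0005,0.009,0,0,0],[0.0009,-0.0005,0.011,0,0,0],[0.0009,-0.0005,0.011,0,0,0],[0.0009,-0.0005,0.011,0,0,0]]}'; python3 -c "
from h import *
go(.6042,-.172,.062,-2.5)"
```

```text
t: 21.32
eef_pos: [0.6035, -0.1721, 0.2369]
tcp_rot: [-0.0, 0.722, 0.691, -0.0]
wrist_force: [0.1, -0.5, -1.8]
grip_width: 0.145
finger_force: 60.0
yaw -2.5 j6 -0.24 d [0.0002 0.0007 0.0039] ('rz', np.float64(-0.0), 'alt', np.float64(3.141))
```

```bash
python3 inch.py '{"increments": [[0,0,0.0015,0,0,0],[0,0,0.003,0,0,0],[0,0,0.004,0,0,0],[0,0,0.004,0,0,0],[0,0,0.004,0,0,0]]}'; python3 inch.py '{"increments": [[0,0,0,0,0,0],[0,0,0,0,0,0],[0,0,0,0,0,0],[0,0,0,0,0,0]]}' 0.45; python3 inch.py '{"increments": [[0,0,-0.02,0,0,0],[0,0,-0.06,0,0,0],[0,0,-0.1,0,0,0],[0,0,-0.12,0,0,0],[0,0.04,-0.12,0,0,0]]}'; python3 inch.py '{"increments": [[0.04,0,0,0,0,0],[0.08,0,0,0,0,0],[0.12,0,0,0,0,0],[0.16,0,0,0,0,0],[0.2,0,0,0,0,0],[0.24,0,0,0,0,0],[0.28,0,0,0,0,0],[0.3,0,0,0,0,0]]}'
python3 - <<'E'
from h import *
for n in("top","side"):
    cv2.imwrite(f"pics/{n}7.png",ctrl.capture(n)[:,:,::-1])
a=cv2.imread("pics/top7.png")[120:270,280:450];b=cv2.imread("pics/side7.png")[170:320,150:330]
cv2.imwrite("pics/m7.png",cv2.resize(cv2.hconcat([a,b]),None,fx=2.28,fy=2.28,interpolation=cv2.INTER_CUBIC))
E
```

```text
t: 21.73
eef_pos: [0.6036, -0.1721, 0.2332]
tcp_rot: [0.0, 0.722, 0.691, 0.0]
wrist_force: [-1.2, 0.9, 1.9]
grip_width: 0.142
finger_force: 60.0
t: 22.07
eef_pos: [0.6036, -0.1722, 0.233]
tcp_rot: [0.0, 0.723, 0.691, 0.0]
wrist_force: [-0.5, -0.2, 0.5]
grip_width: 0.413
finger_force: 0.0
t: 22.48
eef_pos: [0.6408, -0.1742, 0.3588]
tcp_rot: [0.001, 0.723, 0.691, 0.0]
wrist_force: [2.5, -0.0, -0.0]
grip_width: 0.448
finger_force: 0.0
t: 23.15
eef_pos: [0.6565, 0.1299, 0.353]
tcp_rot: [-0.0, 0.722, 0.692, 0.001]
wrist_force: [-0.0, -0.5, -0.6]
grip_width: 0.451
finger_force: 0.0
```

View pics/m7.png

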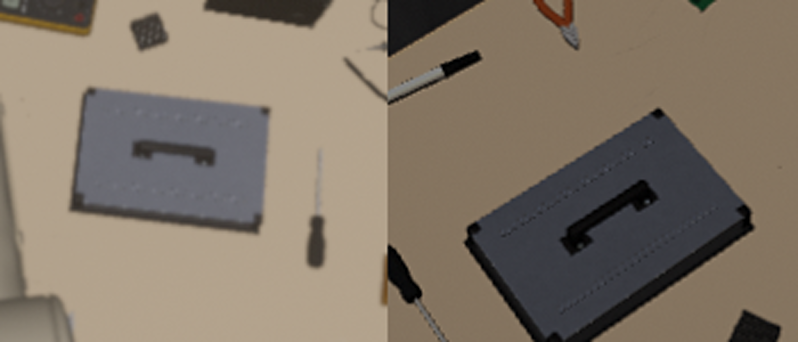

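The cover sits level over the whole case, with top corners at mosaic (471,228), (660,113) and (750,212). Its release height puts the lower edge at about 4 mm, on the rim. I'm handing in.

```bash
python3 -c "
from cell import ctrl
print(ctrl.sign_off())"
```

```text
the job is handed in; nothing more can be done
None
```

The job is handed in after about 23 s of the 115 s allowed: camera views showed all four kit parts in their pockets before the cover went on, and the cover now sits level on the case rim; the long screwdriver, spool and relay board were not touched (no verdict was returned).

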